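# Crank the indexing dial to bring the gel box under the inspection lens

### The job

Take the crank knob of the handwheel and wind it clockwise (seen from above), one full turn for each station, until the square gel box stands centred under the inspection lens, then let go. Move the dial only by its handwheel: do not touch the dial or the things lying on it, and leave everything else on the bench where it is.

Things in the scene. Friction and masses are not known exactly. Their poses are not given: they have to be found in the camera images.
- indexer: Fixed bench indexer: base plate 200 x 300 mm with a round dial, an inspection head over it, and at its -y side a gear housing with a horizontal handwheel. Origin on the bench under the dial's axis; x points to the inspection head, z up. The head hangs at x = +58 mm, 112 to 170 mm above the bench, 44 mm across, on a 16 mm column at x = +108 mm, 162 mm tall.
- dial: Round dial, 196 mm across, top 45 mm above the bench, turning about the indexer's z axis. Four black nests 90 degrees apart, centres 58 mm from the axis; at the start one is under the lens (+x), the others at the indexer's +y, -x, -y. One clockwise turn of the handwheel turns the dial a quarter turn (one station) clockwise, seen from above, in proportion, with no play or detents.
- handwheel (a joint): Angle of the handwheel (rad), 0 at the start, growing clockwise seen from above; 2 pi is one turn. A stop blocks it at -0.1 (it cannot be wound anticlockwise from the start) and beyond 4 turns. It turns with light friction (about 1.5 N at the knob) and stays where it is left.
- wheel_axis (a point): Point on the handwheel's vertical axis at rim height, 80 mm above the bench; at x = 15 mm, y = -170 mm in the indexer's frame. The steel wheel is 112 mm across; rim and spokes reach 86 mm and the hub 92 mm above the bench.
- knob_grip (a point): Centre, half-way up, of the upright black crank knob: round, 24 mm in diameter, 50 mm tall (90 to 140 mm above the bench), 45 mm from the wheel's axis. It revolves freely on its pin, so it can be led round without turning the hand. At the start it is on the wheel's -x side (indexer frame), over a short dark home mark. Its own axes mean nothing.
- inspection_spot (a point): Point on the dial surface plumb under the lens: 58 mm from the dial's axis along the indexer's +x, 45 mm above the bench.
- gel_box_b_centre (a point): Centre of the wanted part: a square flat gel box with a pale lid on a black base, 54 x 52 x 14 mm, lying loose in one of the three nests that are not under the lens.
- wafer_coin_centre (a point): Centre of a round pale single-wafer box, 69 mm across, 16 mm high, lying in another nest.
- loupe_centre (a point): Centre of a round black eye loupe, 43 mm across, 34 mm high, standing in another nest.
- petri_dish_centre (a point): Centre of a round clear dish, 55 mm across, 12 mm high, lying in the nest that is under the lens at the start.
- gel_box_b: The gel box itself, origin under its middle, z up.
- wafer_coin: The round wafer box, origin under its middle.
- loupe: The loupe, origin under its middle.
- petri_dish: The clear dish, origin under its middle.
- tip_case: Bystander: slim pale case, 30 x 100 x 22 mm, on the bench between the handwheel and the robot.
- flux_jar: Bystander: jar with a black cap, 42 mm across, 52 mm high, behind the indexer.

How it is judged:
On the way:
1. the handwheel has been wound at least half a turn clockwise (value of joint handwheel above 3.14 rad).
At the end, for the whole second after the job is handed in: The gel box lies flat on the dial with its centre within 12 mm (horizontally) of the point under the lens, the handwheel is released and everything is at rest (horizontal distance between gel_box_b_centre and inspection_spot below 0.012 m and z of gel_box_b_centre in the frame of dial between 0.047 and 0.057 m and velocity of joint handwheel between -0.05 and 0.05 rad/s and linear speed of gel_box_b below 0.02 m/s); the robot touches nothing.
It fails at once if the robot touches the dial (more than 2 N) (contact force between any of the fingers, the arm and dial above 2 N).
It fails at once if the robot touches a thing lying on the dial (more than 0.5 N) (contact force between any of the fingers, the arm and gel_box_b above 0.5 N or contact force between any of the fingers, the arm and wafer_coin above 0.5 N or contact force between any of the fingers, the arm and loupe above 0.5 N or contact force between any of the fingers, the arm and petri_dish above 0.5 N).
It fails at once if a thing slides off the dial (z of any of gel_box_b_centre, wafer_coin_centre, loupe_centre, petri_dish_centre in the frame of dial below 0.04 m).
It fails at once if a bystander (case or jar) is moved by more than 20 mm (distance of any of tip_case, flux_jar from where it was at the start of the episode above 0.02 m).
It also fails if it takes over 62 s, if anything falls off the work surface, if the arm or the gripper's body presses on something with over 40 N, if the wrist force passes 120 N, or if a joint passes its speed limit or range.

### The arm

A 7-joint arm with a two-finger parallel gripper is mounted at the origin on a cart in front of the work surface, level with it; the furniture and walls round the work are solid. World frame = base frame: x ahead of the robot, y to its left, z up, the work surface at z = 0. Lengths are in m, angles in rad, forces in N, time in s.
With the tool pointing down it reaches from about 0.4 to 0.85 m from the base axis. Payload 10.4 kg.
Tool frame: the origin (TCP) lies at the centre of the arm's flange, where the gripper is bolted on; the fingertips stand 173 mm ahead of it and the grasp point (between the pads) lies 155 mm ahead of it; z points along the fingers, y is the line along which they close (so a half turn about z gives the same grasp; the last joint's range is limited). The gripper opens to 85 mm and grips with 20 to 120 N. Pads are 22 mm wide; open, the fingers measure 114 mm over their backs; the gripper's body (76 mm by 85 mm) begins 54 mm behind the grasp point. The pads swing forward as they close: fully open they stand 13 mm farther back than shut.
Start: joints at [1.267, 0.332, -0.065, 1.46, 0.022, 1.35, -0.088], TCP at [0.173, -0.601, 0.405] pointing down, gripper open.
Joint ranges: [-2.6, 2.6], [-0.5, 2.12], [-1.47, 1.34], [0.16, 2.42], [-1.27, 4.41], [0.06, 2.06], [-2.6, 2.6]. Speed limits (rad/s): [2.22, 2.22, 2.79, 2.79, 3.14, 3.14, 3.14].

### API

Orientations are given as a unit quaternion [x, y, z, w].
In Python, from workcell import manip, viewer, finder gives the robot as it stands.
- The arm moves only by the tool arm_command, never from a script. Its argument "plan" is a list of rows, each an object with "dp": the shift along the tool's x, y, z in mm, a list of three; "spin": the turn about the tool's z in rad. A call has 1 to 5 rows; each row shifts and turns the commanded pose from where the row before left it, along the tool's axes as they then stand; what a row does not reach is not made up. A row lasts 1/10 s, in which the tool goes at most 50 mm and 8.59 degrees, less where a joint would pass 70% of its speed; a pose out of reach is approached as far as the arm can. A call is refused whole if a number of a shift passes 50 or a number of a turn 0.15, either way. A call with a gripper value outside its range is refused whole. "grip" is the closure, from -1 (fully open) to 1 (shut), set as the call begins (left out, the last holds). The fingers move at their own pace and stop on an object; "newtons" is the grip in N (left out, the last holds). Time passes only in rows, so rows that do not move let the fingers close. It gives the time, the measured TCP pose, the force, the opening and the grip force at its end, in the units of the state.
- manip.get_obs(): the state, without advancing time (a new reading comes with each control period).
- viewer.camera(name): name is "side" or "top" or "wrist"; returns the picture (480x640x3 uint8, blue, green, red); there is no depth.
- viewer.camera_params(name): a dict with "vertical_fov" (degrees; the focal length in pixels is half the picture's height over the tangent of half this angle, whatever the lens; pixels are square), "cx", "cy" (the principal point, pixels), "R" (3x3) and "t" (3): a world point X has camera coordinates R X + t; the wrist camera has in their place "T_tool_cam" (4x4, takes a point from camera to tool coordinates, whose origin is the TCP and whose axes are the flange's). Camera axes: x right, y down, z forward; pixel columns grow to the right and rows downward; lengths in m; the calibration is good to about 2 mm. A picture is of the moment at which its call begins: read the wrist's pose just before it. camera_params takes no time and is no camera call.
- manip.hand_in(): hands the job in; it is judged then, once.
Trained networks look in the newest picture that a camera, given by its name, has taken for a name from the list of things; names that differ only in an ending like _2 or _b are one class to them, and where a whole thing is asked for, a point or a joint stands for the part that bears it (a point fixed in the world has none). Each returns a list of dicts, best first, with "score" (0 to 1); they miss things now and then, are a little off and sometimes report something else, mostly with a low value. They report only what shows in the picture. A call takes as long as a camera call.
- finder.find_in(camera, thing): "position" ([x, y, z] in m, in world coordinates, good to about 4 mm: the middle of the surface that is visible of it).
The state is a dict: "clock": time; "joint_pos": joint angles; "joint_velocities": joint speeds; "tau": joint torques, N m; "position": TCP position; "ee_rot": TCP orientation; "ft_force": force on the tool from outside, world axes, zero at the start; "torque": the same for the moment, N m; "grip_width": opening from 0.0 (shut) to 1.0 (fully open); "grasp_force": force on a finger pad.
Only numpy, scipy, OpenCV 4.12 (cv2) and the standard library are available. Lean on these libraries where they do the work, as an engineer would, in place of code of your own. Each camera call takes 0.05 s, during which the arm holds its last target. There are 200 camera calls.

## Working session

There is one attempt and no reset: what is moved stays moved. The work goes in short steps, Python scripts to look and compute and a tool call to move; the robot and the scene stay as the last step left them, time stands still between calls to the robot, and variables do not carry over. Pictures are saved under pics/ and viewed, at most 10 in all, crops included, and the job is handed in when it is done.

Besides the shell and the picture viewer there is one more tool, called as name(argument=value, ...), one argument or row to a line, values as JSON. arm_command: Moves the arm, as the interface text tells. Its arguments: {"type":"object","properties":{"plan":{"type":"array","items":{"type":"object","properties":{"dp":{"type":"array","items":{"type":"number"}},"spin":{"type":"number"}}}},"grip":{"type":"number"},"newtons":{"type":"number"}},"required":["plan"]}

```bash
mkdir -p pics; python3 - <<'E'
from workcell import manip, viewer, finder
import cv2,numpy as np
o=manip.get_obs();print(o['clock'],np.round(o['position'],4),np.round(o['ee_rot'],4),o['grip_width'])
for c in ['side','top']:
    im=viewer.camera(c);cv2.imwrite(f'pics/{c}0.png',im)
    for t in ['knob_grip','gel_box_b','wafer_coin','loupe','petri_dish','tip_case','dial','handwheel']:
        if c=='side' and t in('wafer_coin','petri_dish','dial'):continue
        r=finder.find_in(c,t);print(c,t,[(np.round(q['position'],3).tolist(),round(q['score'],2)) for q in r[:2]])
print(viewer.camera_params('top'))
E
```

```text
0.0 [ 0.1732 -0.6004  0.4039] [ 9.902e-01  1.399e-01 -1.000e-04 -7.000e-04] 0.9980439730376546
side knob_grip [([0.503, -0.186, 0.122], 0.62)]
side gel_box_b [([0.513, 0.04, 0.054], 0.88), ([0.542, -0.143, 0.045], 0.52)]
side loupe [([0.456, -0.024, 0.078], 0.86), ([0.506, 0.039, 0.061], 0.36)]
side tip_case [([0.364, -0.213, 0.022], 0.91), ([0.501, -0.186, 0.124], 0.31)]
side handwheel [([0.54, -0.181, 0.087], 0.79), ([0.361, -0.214, 0.023], 0.57)]
top knob_grip [([0.5, -0.175, 0.14], 0.7)]
top gel_box_b [([0.513, 0.054, 0.06], 0.75)]
top wafer_coin [([0.526, -0.066, 0.058], 0.64)]
top loupe [([0.463, -0.013, 0.077], 0.63), ([0.499, -0.174, 0.14], 0.28)]
top petri_dish [([0.563, -0.008, 0.058], 0.68)]
top tip_case [([0.36, -0.201, 0.019], 0.96)]
top dial [([0.507, -0.006, 0.046], 0.93)]
top handwheel [([0.553, -0.173, 0.087], 0.72), ([0.563, -0.008, 0.052], 0.44)]
{'vertical_fov': 44.06848257184754, 'cx': 323.33785950576635, 'cy': 236.941527219909, 'R': array([[-0.02965748, -0.99946548, -0.01375456],
       [-0.99737685,  0.0304989 , -0.06564473],
       [ 0.06602914,  0.01177163, -0.99774826]]), 't': array([-0.03289297,  0.5153493 ,  1.16831087])}
```

View pics/top0.png

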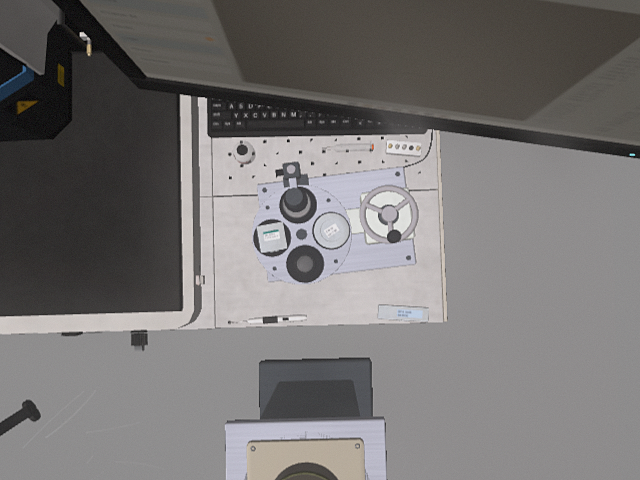

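View pics/side0.png

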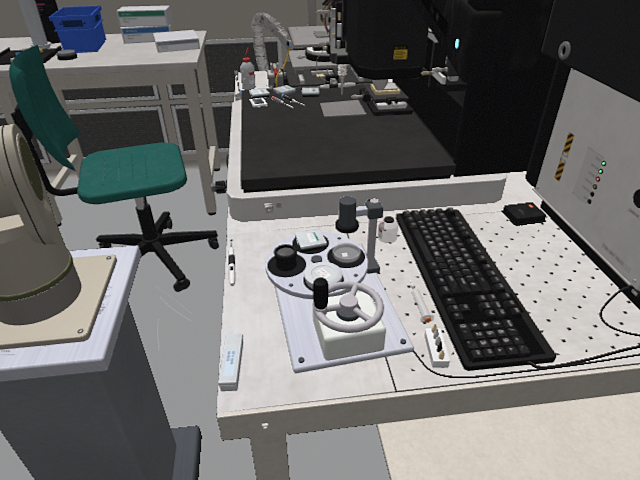

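The top view shows the gel box (square, pale lid) at (272,237), the indexer's +y nest. That means one clockwise turn brings it under the lens. The dial centre is near (301,234), the wheel hub near (388,214) and the knob top near (394,236). In the side view the knob is at (320,293), standing clear on the near (-x) side. Next I'll fit the indexer pose.

```bash
cat > h.py <<'E'
import numpy as np,cv2
from workcell import viewer
def proj(c,X):
    p=viewer.camera_params(c);f=240/np.tan(np.radians(p['vertical_fov'])/2)
    q=p['R']@np.asarray(X)+p['t'];return np.array([p['cx']+f*q[0]/q[2],p['cy']+f*q[1]/q[2]])
def w(v,P):
    x,y,a=v;c,s=np.cos(a),np.sin(a);return np.array([x+c*P[0]-s*P[1],y+s*P[0]+c*P[1],P[2]])
E
python3 - <<'E'
from h import *
from scipy.optimize import least_squares
o=[('top',(0,0,.05),(301,234)),('top',(.015,-.17,.092),(388,214)),('top',(-.03,-.17,.14),(394,236)),('side',(-.03,-.17,.14),(320,279)),('side',(.015,-.17,.092),(348,301))]
r=least_squares(lambda v:np.concatenate([proj(c,w(v,P))-u for c,P,u in o]),[.507,-.006,.1],loss='soft_l1')
print(r.x,r.fun.round(1));v=r.x
for n,P in dict(axis=(.015,-.17,.08),knob=(-.03,-.17,.115),lens=(.058,0,.045),gelnest=(0,.058,.05)).items(): print(n,w(v,P).round(4))
im=cv2.imread('pics/top0.png')
S=3;x0,y0=230,140;im=cv2.resize(im[y0:y0+180,x0:x0+220],None,fx=S,fy=S)
for P in [(-.03,-.17,.14),(.015,-.17,.092),(0,0,.045),(.058,0,.17),(0,.058,.045),(-.058,0,.045)]+[(.015+.056*np.cos(t),-.17+.056*np.sin(t),.086) for t in np.arange(0,6.2,.5)]+[(.098*np.cos(t),.098*np.sin(t),.045) for t in np.arange(0,6.2,.5)]:
    p=((proj('top',w(v,P))-[x0,y0]+.5)*S).astype(int);cv2.circle(im,tuple(map(int,p)),3,(0,0,255),-1)
cv2.imwrite('pics/fit.png',im)
E
```

```text
[ 0.51918148 -0.00432276  0.0846659 ] [-0.6 -0.1  0.4 -0.   0.1  0.1 -0.1  1.5  0.1 -1.2]
axis [ 0.5485 -0.1724  0.08  ]
knob [ 0.5037 -0.1763  0.115 ]
lens [0.577  0.0006 0.045 ]
gelnest [0.5143 0.0535 0.05  ]
```

View pics/fit.png

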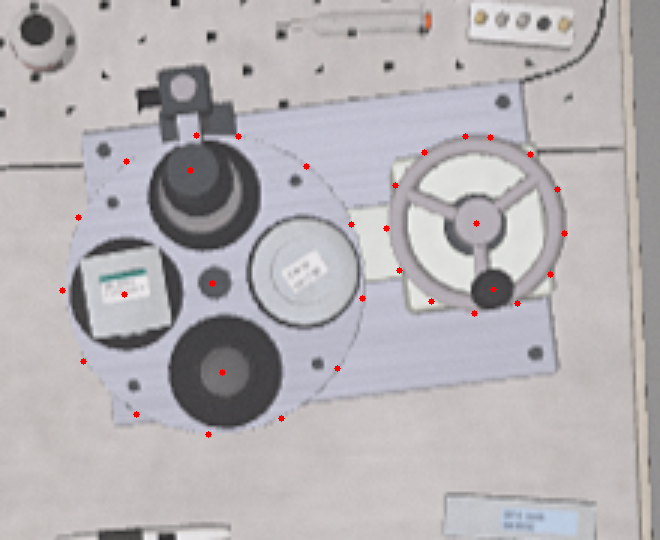

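The fit sits within about 2 mm of the picture. The knob is at (0.504, -0.176), the axis at (0.5485, -0.1724), and the indexer yaw is about 0.085. I'll square the tool with the world axes first, then travel.

arm_command(
  plan=[
    {"dp": [0, 0, 0], "spin": 0.14},
    {"dp": [0, 0, 0], "spin": 0.14},
    {"dp": [24, -31, 0]},
    {"dp": [24, -31, 0]},
    {"dp": [24, -31, 0]},
  ],
  grip=-1,
)

```text
invalid input at $.plan[2]: expected keys dp, spin
```

arm_command(
  plan=[
    {"dp": [24, -31, 0]},
    {"dp": [24, -31, 0]},
    {"dp": [24, -31, 0]},
    {"dp": [24, -31, 0]},
    {"dp": [24, -31, 0]},
  ],
)

```text
invalid input at $.plan[0]: expected keys dp, spin
```

arm_command(
  plan=[
    {"dp": [24, -31, 0]},
    {"dp": [24, -31, 0]},
    {"dp": [24, -31, 0]},
    {"dp": [24, -31, 0]},
    {"dp": [24, -31, 0]},
  ],
)

```text
invalid input at $.plan[0]: expected keys dp, spin
```

arm_command(
  plan=[
    {"dp": [12, -15, 0]},
    {"dp": [0, 0, 0]},
    {"dp": [0, 0, 0]},
  ],
)

```text
invalid input at $.plan[0]: expected keys dp, spin
```

arm_command(
  plan=[
    {"dp": [0, 0, 0], "spin": 0.14},
    {"dp": [0, 0, 0], "spin": 0.14},
    {"dp": [24, -31, 0], "spin": 0},
    {"dp": [24, -31, 0], "spin": 0},
    {"dp": [24, -31, 0], "spin": 0},
  ],
  grip=-1,
)

```text
clock: 1.25
position: [0.2458, -0.5063, 0.4047]
ee_rot: [1.0, 0.0, 0.0, 0.0]
ft_force: [-0.3, -0.5, 0.7]
grip_width: 1.001
grasp_force: 0.0
```

arm_command(
  plan=[
    {"dp": [24, -31, 0], "spin": 0},
    {"dp": [24, -31, 0], "spin": 0},
    {"dp": [24, -31, 0], "spin": 0},
    {"dp": [24, -31, 0], "spin": 0},
    {"dp": [24, -31, 0], "spin": 0},
  ],
)

```text
clock: 1.75
position: [0.3657, -0.3509, 0.405]
ee_rot: [1.0, 0.0, 0.0, 0.0]
ft_force: [-0.3, -0.2, 0.4]
grip_width: 1.001
grasp_force: 0.0
```

arm_command(
  plan=[
    {"dp": [28, -35, 0], "spin": 0},
    {"dp": [28, -35, 0], "spin": 0},
    {"dp": [28, -35, 0], "spin": 0},
    {"dp": [27, -35, 0], "spin": 0},
    {"dp": [27, -35, 0], "spin": 0},
  ],
)

```text
clock: 2.25
position: [0.5037, -0.1757, 0.405]
ee_rot: [1.0, 0.0, 0.0, 0.0]
ft_force: [-0.0, -1.2, -0.9]
grip_width: 0.998
grasp_force: 0.0
```

```bash
python3 - <<'E'
from workcell import manip, viewer, finder
import cv2,numpy as np
from scipy.spatial.transform import Rotation as R
o=manip.get_obs();print(o['clock'],np.round(o['position'],4),np.round(o['joint_pos'],2))
im=viewer.camera('wrist');p=viewer.camera_params('wrist');T=p['T_tool_cam']
f=240/np.tan(np.radians(p['vertical_fov'])/2)
W=np.eye(4);W[:3,:3]=R.from_quat(o['ee_rot']).as_matrix();W[:3,3]=o['position']
C=np.linalg.inv(W@T)
def pr(X):
    q=C@np.r_[X,1];return (int(p['cx']+f*q[0]/q[2]),int(p['cy']+f*q[1]/q[2])),q[2]
for X in [(.5037,-.1763,.14),(.5037,-.1763,.09),(.5485,-.1724,.092)]:
    u,z=pr(np.array(X));print(u,z);cv2.circle(im,u,4,(0,0,255),-1)
cv2.imwrite('pics/w1.png',im)
print(finder.find_in('wrist','knob_grip')[:2],finder.find_in('wrist','handwheel')[:1])
E
```

```text
2.25 [ 0.5037 -0.1757  0.405 ] [ 0.65  0.16 -0.44  1.68  0.07  1.31 -1.38]
(318, 240) 0.24416437925339657
(317, 222) 0.29238322405897454
(312, 163) 0.2786070420550875
[{'position': [0.5081, -0.1804, 0.1349], 'score': 0.64}] [{'position': [0.5534, -0.1728, 0.0872], 'score': 0.84}]
```

View pics/w1.png

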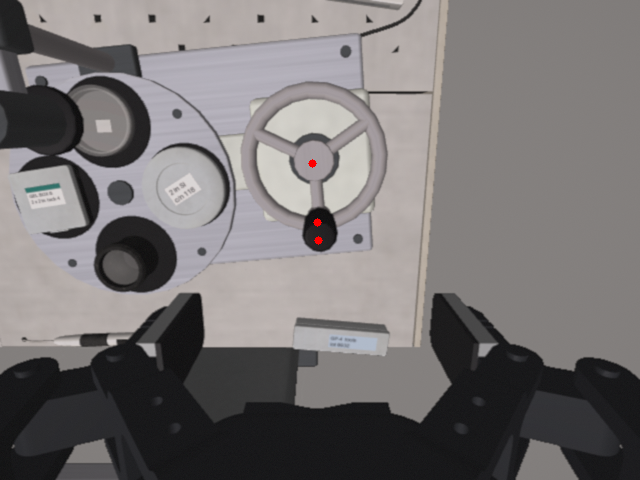

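The wrist view has the knob top at about (320,234), some 2 mm further +x than my projection, and the hub at (314,160), which agrees. I'll use knob (0.506, -0.177) and axis (0.5505, -0.173), then descend and grip.

arm_command(
  plan=[
    {"dp": [2, 1, 30], "spin": 0},
    {"dp": [0, 0, 35], "spin": 0},
    {"dp": [0, 0, 35], "spin": 0},
    {"dp": [0, 0, 25], "spin": 0},
    {"dp": [0, 0, 8], "spin": 0},
  ],
)

```text
clock: 2.9
position: [0.5035, -0.1792, 0.2691]
ee_rot: [1.0, -0.0, -0.002, -0.0]
ft_force: [-0.5, -0.1, -0.3]
grip_width: 0.998
grasp_force: 0.0
```

arm_command(
  plan=[
    {"dp": [0, 0, 0], "spin": 0},
    {"dp": [0, 0, 0], "spin": 0},
    {"dp": [0, 0, 0], "spin": 0},
    {"dp": [0, 0, 0], "spin": 0},
    {"dp": [0, 0, 0], "spin": 0},
  ],
  grip=1,
  newtons=30,
)

```text
clock: 3.4
position: [0.5052, -0.1784, 0.2729]
ee_rot: [1.0, 0.0, 0.001, 0.0]
ft_force: [-1.8, 0.8, 6.3]
grip_width: 0.273
grasp_force: 29.4
```

arm_command(
  plan=[
    {"dp": [0, 0, 0], "spin": 0},
    {"dp": [0, 0, 0], "spin": 0},
    {"dp": [0, 0, 0], "spin": 0},
  ],
)

```text
clock: 3.7
position: [0.5052, -0.1784, 0.2728]
ee_rot: [1.0, 0.0, 0.001, 0.0]
ft_force: [-1.9, -0.2, 6.1]
grip_width: 0.271
grasp_force: 29.4
```

```bash
python3 - <<'E'
import numpy as np
ph=np.pi+.085-np.radians(np.arange(0,361,12))
P=np.round(45*np.c_[np.cos(ph),-np.sin(ph)],1)
D=np.diff(P,axis=0).round(1)
for k in range(6): print(D[5*k:5*k+5].tolist(), 'end world rel axis',P[5*k+5]*[1,-1])
E
```

```text
[[0.1, -9.4], [2.2, -9.1], [4.0, -8.6], [5.7, -7.5], [7.1, -6.1]] end world rel axis [-25.7  36.9]
[[8.2, -4.6], [9.0, -2.7], [9.4, -0.8], [9.3, 1.2], [8.9, 3.1]] end world rel axis [19.1 40.7]
[[8.1, 4.8], [6.8, 6.5], [5.4, 7.7], [3.7, 8.6], [1.7, 9.3]] end world rel axis [44.8  3.8]
[[-0.1, 9.4], [-2.2, 9.1], [-4.0, 8.6], [-5.7, 7.5], [-7.1, 6.1]] end world rel axis [ 25.7 -36.9]
[[-8.2, 4.6], [-9.0, 2.7], [-9.4, 0.8], [-9.3, -1.2], [-8.9, -3.1]] end world rel axis [-19.1 -40.7]
[[-8.1, -4.8], [-6.8, -6.5], [-5.4, -7.7], [-3.7, -8.6], [-1.7, -9.3]] end world rel axis [-44.8  -3.8]
```

arm_command(
  plan=[
    {"dp": [0.1, -9.4, 0], "spin": 0},
    {"dp": [2.2, -9.1, 0], "spin": 0},
    {"dp": [4.0, -8.6, 0], "spin": 0},
    {"dp": [5.7, -7.5, 0], "spin": 0},
    {"dp": [7.1, -6.1, 0], "spin": 0},
  ],
)

```text
clock: 4.2
position: [0.5242, -0.1368, 0.2728]
ee_rot: [1.0, 0.001, 0.0, 0.0]
ft_force: [-2.5, 0.3, 6.3]
grip_width: 0.273
grasp_force: 29.5
```

arm_command(
  plan=[
    {"dp": [8.2, -4.6, 0], "spin": 0},
    {"dp": [9.0, -2.7, 0], "spin": 0},
    {"dp": [9.4, -0.8, 0], "spin": 0},
    {"dp": [9.3, 1.2, 0], "spin": 0},
    {"dp": [8.9, 3.1, 0], "spin": 0},
  ],
)

```text
clock: 4.7
position: [0.5696, -0.1331, 0.2729]
ee_rot: [1.0, 0.001, 0.001, 0.0]
ft_force: [-2.3, 0.1, 6.2]
grip_width: 0.272
grasp_force: 29.6
```

arm_command(
  plan=[
    {"dp": [8.1, 4.8, 0], "spin": 0},
    {"dp": [6.8, 6.5, 0], "spin": 0},
    {"dp": [5.4, 7.7, 0], "spin": 0},
    {"dp": [3.7, 8.6, 0], "spin": 0},
    {"dp": [1.7, 9.3, 0], "spin": 0},
  ],
)

```text
clock: 5.2
position: [0.595, -0.1706, 0.2729]
ee_rot: [1.0, 0.001, 0.001, 0.0]
ft_force: [-4.6, 0.9, 8.9]
grip_width: 0.272
grasp_force: 29.6
```

arm_command(
  plan=[
    {"dp": [-0.1, 9.4, 0], "spin": 0},
    {"dp": [-2.2, 9.1, 0], "spin": 0},
    {"dp": [-4.0, 8.6, 0], "spin": 0},
    {"dp": [-5.7, 7.5, 0], "spin": 0},
    {"dp": [-7.1, 6.1, 0], "spin": 0},
  ],
)

```text
clock: 5.7
position: [0.5758, -0.2108, 0.2729]
ee_rot: [1.0, 0.001, 0.001, -0.0]
ft_force: [-1.6, 5.3, 8.2]
grip_width: 0.271
grasp_force: 29.6
```

arm_command(
  plan=[
    {"dp": [-8.2, 4.6, 0], "spin": 0},
    {"dp": [-9.0, 2.7, 0], "spin": 0},
    {"dp": [-9.4, 0.8, 0], "spin": 0},
    {"dp": [-9.3, -1.2, 0], "spin": 0},
    {"dp": [-8.9, -3.1, 0], "spin": 0},
  ],
)

```text
clock: 6.2
position: [0.531, -0.2147, 0.2729]
ee_rot: [1.0, 0.001, 0.002, 0.0]
ft_force: [3.6, 4.2, 5.0]
grip_width: 0.269
grasp_force: 29.5
```

arm_command(
  plan=[
    {"dp": [-8.1, -4.8, 0], "spin": 0},
    {"dp": [-6.8, -6.5, 0], "spin": 0},
    {"dp": [-5.4, -7.7, 0], "spin": 0},
    {"dp": [-3.7, -8.6, 0], "spin": 0},
    {"dp": [-1.7, -9.3, 0], "spin": 0},
  ],
)

```text
clock: 6.7
position: [0.505, -0.1785, 0.2729]
ee_rot: [1.0, 0.0, 0.001, 0.001]
ft_force: [3.9, -1.4, 6.8]
grip_width: 0.273
grasp_force: 29.6
```

arm_command(
  plan=[
    {"dp": [0, 0, 0], "spin": 0},
    {"dp": [0, 0, 0], "spin": 0},
    {"dp": [0, 0, 0], "spin": 0},
  ],
)

```text
clock: 7.0
position: [0.5052, -0.1781, 0.2728]
ee_rot: [1.0, 0.001, 0.001, 0.0]
ft_force: [-1.3, 1.3, 9.0]
grip_width: 0.271
grasp_force: 29.9
```

```bash
python3 - <<'E'
from h import *
from workcell import finder
im=viewer.camera('top');v=[.5192,-.0043,.0847]
print([(q['position'],q['score']) for q in finder.find_in('top','gel_box_b')[:2]],w(v,(.058,0,.059)))
s=viewer.camera('side')
print([(q['position'],q['score']) for q in finder.find_in('side','gel_box_b')[:2]])
p=proj('side',w(v,(.058,0,.045)));print(p)
A=cv2.resize(im[150:300,230:430],(400,300));B=cv2.resize(s[190:340,230:430],(400,300))
cv2.imwrite('pics/t2.png',cv2.resize(np.hstack([A,B]),(800,300)))
E
```

```text
[] [0.57699208 0.00060673 0.059     ]
[([0.5789, -0.0134, 0.0556], 0.76), ([0.5407, -0.161, 0.0466], 0.32)]
[346.17013966 255.5617688 ]
```

View pics/t2.png

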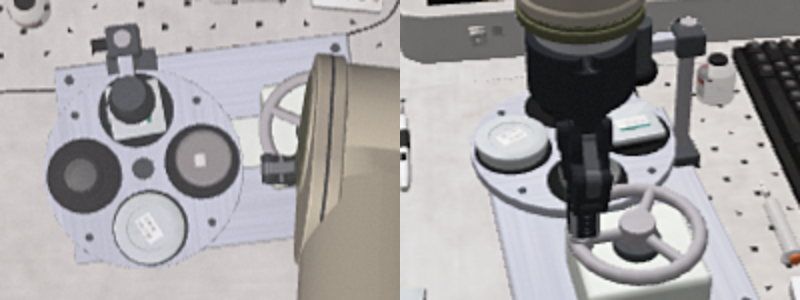

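The gel box now sits in the nest under the lens, at crop (138,108) on the left with the nest centre at (136,105). The knob is back home. I'll release and retreat upward.

arm_command(
  plan=[
    {"dp": [0, 0, 0], "spin": 0},
    {"dp": [0, 0, 0], "spin": 0},
    {"dp": [0, 0, 0], "spin": 0},
    {"dp": [0, 0, 0], "spin": 0},
    {"dp": [0, 0, 0], "spin": 0},
  ],
  grip=-1,
)

```text
clock: 7.7
position: [0.5048, -0.1783, 0.2715]
ee_rot: [1.0, 0.0, -0.0, -0.0]
ft_force: [0.5, -0.7, 0.3]
grip_width: 1.001
grasp_force: 0.0
```

arm_command(
  plan=[
    {"dp": [0, 0, -20], "spin": 0},
    {"dp": [0, 0, -30], "spin": 0},
    {"dp": [0, 0, -35], "spin": 0},
    {"dp": [0, 0, -35], "spin": 0},
    {"dp": [0, 0, -20], "spin": 0},
  ],
)

```text
clock: 8.2
position: [0.5051, -0.1781, 0.4146]
ee_rot: [1.0, 0.0, 0.001, 0.001]
ft_force: [0.4, 0.6, -1.0]
grip_width: 1.002
grasp_force: 0.0
```

arm_command(
  plan=[
    {"dp": [-30, 30, 0], "spin": 0},
    {"dp": [-30, 30, 0], "spin": 0},
    {"dp": [-30, 30, 0], "spin": 0},
    {"dp": [-10, 10, 0], "spin": 0},
    {"dp": [0, 0, 0], "spin": 0},
  ],
)

```text
clock: 8.7
position: [0.4032, -0.2803, 0.4118]
ee_rot: [1.0, -0.002, -0.0, 0.0]
ft_force: [-0.7, 0.0, -0.1]
grip_width: 0.999
grasp_force: 0.0
```

```bash
python3 - <<'E'
from h import *
from workcell import finder
im=viewer.camera('top');v=[.5192,-.0043,.0847]
for t in ['gel_box_b','knob_grip','dial','tip_case']:print(t,[(np.round(q['position'],3),round(q['score'],2)) for q in finder.find_in('top',t)[:1]])
s=viewer.camera('side')
for t in ['gel_box_b','knob_grip']:print(t,[(np.round(q['position'],3),round(q['score'],2)) for q in finder.find_in('side',t)[:1]])
def dots(im,c):
    for a in [(0,0)]+[(26*np.cos(k),26*np.sin(k)) for k in (.785,2.356,3.927,5.498)]:
        pass
    for P in [(.058,0,.059),(-.03,-.17,.14),(.031,.026,.059),(.031,-.026,.059),(.085,.026,.059),(.085,-.026,.059)]:
        im[tuple(np.round(proj(c,w(v,P))[::-1]).astype(int))]=(0,0,255)
dots(im,'top');dots(s,'side')
A=cv2.resize(im[150:300,230:430],(400,300));B=cv2.resize(s[190:340,230:430],(400,300))
cv2.imwrite('pics/t3.png',np.hstack([A,B]))
E
```

```text
gel_box_b [(array([ 0.56 , -0.007,  0.058]), 0.52)]
knob_grip [(array([ 0.501, -0.173,  0.138]), 0.52)]
dial [(array([ 0.517, -0.005,  0.045]), 0.93)]
tip_case [(array([ 0.359, -0.203,  0.018]), 0.84)]
gel_box_b [(array([ 0.573, -0.014,  0.057]), 0.69)]
knob_grip [(array([ 0.501, -0.184,  0.123]), 0.63)]
```

View pics/t3.png

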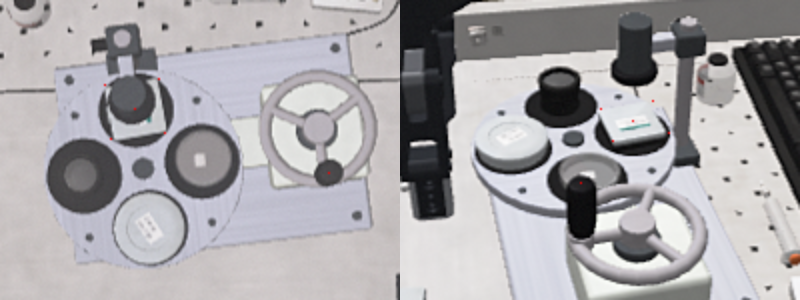

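After release, the side half shows the lid centred at (633,122) against a predicted lens point of (633,121). The knob is home, and the arm stands clear.

```bash
python3 -c "
from workcell import manip
print(manip.hand_in())"
```

```text
the job is handed in; nothing more can be done
None
```

I wound the handwheel one full turn clockwise, bringing the gel box under the lens (centred to within about a pixel in the side view), then let go, moved clear and handed in at about 9 s; no verdict was returned.

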